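# Tuck the tea box tab under its lip

### The arm

A 6-joint arm with a two-finger parallel gripper is mounted at the origin on the work surface. World frame = base frame: x ahead of the robot, y to its left, z up, the work surface at z = 0. Lengths are in m, angles in rad, forces in N, time in s.
With the tool pointing down it reaches from about 0.375 to 0.975 m from the base axis. Payload 3.8 kg.
Tool frame: the origin (TCP) lies at the very end of the fingers, on their centre line; the grasp point (between the pads) lies 19 mm behind it (bot.pinch_z is the distance from the TCP to the grasp point, in m); x points along the fingers, y is the direction in which the jaws open and shut, and the axes are right-handed (so a half turn about x gives the same grasp; the last joint's range is limited). The gripper opens to 85 mm and grips with 20 to 120 N. Pads are 22 mm wide; open, the fingers measure 114 mm over their backs; the gripper's body (76 mm by 85 mm) begins 54 mm behind the grasp point. The pads swing forward as they close: fully open they stand 13 mm farther back than shut.
Start: joints at [-1.227, 0.264, 1.604, -0, 1.274, -0.037], TCP at [0.251, -0.627, 0.231] pointing down, gripper open.
Joint ranges: [-2.63, 2.63], [-0.94, 2.18], [0.31, 2.57], [-1.31, 4.45], [0, 2.66], [-2.55, 2.55]. Speed limits (rad/s): [2.57, 2.57, 3.14, 3.14, 3.14, 3.14].

### API

Orientations are given as a rotation vector (axis times angle).
In Python, from workcell import monitor, imaging, finish_job, bot gives the robot as it stands.
- The arm moves only by the tool jog_arm, never from a script. Its argument "rows" is a list of rows, each a list of 7 numbers: the shift along the tool's x, y, z in m, then the turn, a rotation vector about the tool's x, y, z in rad, then the opening in per cent of the stroke, from 0 (shut) to 100 (fully open). A call has 1 to 20 rows; each row is the pose to reach, as a shift and turn from the pose measured when the call began, along the tool's axes at that moment; what a row does not reach only later rows make up. A row lasts 1/10 s, in which the tool goes at most 50 mm and 8.59 degrees, less where a joint would pass 70% of its speed; a pose out of reach is approached as far as the arm can. A call with a gripper value outside its range is refused whole. The fingers move at their own pace and stop on an object; "force" is the grip in N (left out, the last holds). Time passes only in rows, so rows that repeat a pose let the fingers close. It gives the time, the measured TCP pose, the force and the opening at its end, in the units of the state.
- monitor.read_state(): the state, without advancing time (a new reading comes with each control period).
- imaging.read_camera(name): name is "scene" or "top" or "wrist"; returns the picture (400x640x3 uint8, blue, green, red); there is no depth.
- imaging.camera_params(name): a dict with "fx", "fy", "cx", "cy" (pixels), "T" (4x4, takes a point from camera to world coordinates); the wrist camera has in their place "T_tool_cam" (4x4, takes a point from camera to tool coordinates, whose origin is the TCP and whose axes are the tool frame's). Camera axes: x right, y down, z forward; pixel columns grow to the right and rows downward; lengths in m; the calibration is good to about 2 mm. A picture is of the moment at which its call begins: read the wrist's pose just before it. camera_params takes no time and is no camera call.
- finish_job(): hands the job in, once; it reports no verdict.
The state is a dict: "time": time; "q": joint angles; "joint_vel": joint speeds; "joint_torque": joint torques, N m; "tool_pos": TCP position; "tcp_rot": TCP orientation; "wrist_force": force on the tool from outside, world axes, zero at the start; "torque": the same for the moment, N m; "width": opening from 0.0 (shut) to 1.0 (fully open).
Only numpy, scipy, OpenCV 4.12 (cv2) and the standard library are available. Lean on these libraries where they do the work, as an engineer would, in place of code of your own. Each camera call takes 0.05 s, during which the arm holds its last target. There are 200 camera calls.

### The job

The green tea-bag box stands open: with the fingertips alone, fold its yellow hinged tab over and down, and while it is pressed down push it forward until its free edge is tucked fully home beneath the steel retaining lip, so that the tab stays shut by itself when you move away. Do not lift, tip or shove the box away from its spot, and leave the cup, red ring, pan lid, jar and spoon where they are.

Things in the scene. Friction and masses are not known exactly. Their poses are not given: they have to be found in the camera images.
- teabox: Loose green tea-bag box, 200 (its x) x 120 (y) x 70 mm (z), 1.4 kg, on the bare worktop; origin at the centre of its underside, z up. The tab's hinge lies across it (along its y) at box x = -60 mm plus the slide of joint hinge_bar, 72 mm above the worktop; the tab folds towards the box's +x, where the lip is.
- lip (a point): Middle of the front (hinge-side) edge of the flat underside of the steel lip, at box x = 44, z = 78 mm. The lip spans the box's width; its flat underside runs 22 mm on towards box +x, and its mouth flares upward over the 6 mm before this point. Its top is 81 mm above the worktop, the top of the flare about 84 mm.
- tab (a joint): Fold angle of the yellow tab (rad): 0 = flat over the box mouth (hard stop), pi/2 = straight up over its hinge; starts at 0.95 to 1.6. A spring and friction hold it up: let go when folded but not tucked, it springs back to about 0.7. Holding it flat takes about 4 N just behind the step. When tucked it may rise to about 0.04, bearing on the lip.
- hinge_bar (a joint): Slide of tab and hinge together towards box +x (m): 0 = fully back, 0.024 = fully home (hard stop). Starts at 0 to 0.003; takes about 2.5 N to move and stays where left. With the tab flat, its edge enters the lip's flared mouth at about 0.008 and is 10 mm beneath the flat part of the lip at 0.024.
- tab_hinge (a point): Point on the tab's hinge axis, mid-width, level with the underside of the folded tab; x runs along the tab to its free edge, y along the hinge axis, z out of the tab's outer face (up when folded). It turns with the tab.
- tab_edge (a point): Middle of the tab's free edge, 90 mm from the hinge axis. The tab is a 3 mm thick yellow plate, 90 mm wide.
- tab_step (a point): Foot of the orange step on the tab's outer face (the face that is on top when folded, and looks away from the lip when standing), mid-width, 55 mm from the hinge axis. The step is 70 mm wide and 7 mm high; its upright side faces the hinge, so fingertips on the plate between hinge and step can push the tab forward.
- cup: White plastic tea cup, 72 mm across, 70 mm high, beside the box; origin at centre of underside.
- pot_ring: Red silicone pot holder ring, 100 mm across, 12 mm thick, lying beside the box; origin at centre of underside.
- pan_lid: Aluminium lid with black knob, 150 mm across, 44 mm high; origin at centre of underside.
- jar: Amber jar with red cap, 68 mm across, 110 mm high; origin at centre of underside.
- spoon: Spoon 190 mm long lying on the worktop at the right.

How it is judged:
By the outcome, as a careful person would: the job done as asked, in the order asked, and still so for the second after the job is handed in, with the robot touching nothing.
It also fails if it takes over 38 s, if anything falls off the work surface, if the arm or the gripper's body presses on something with over 40 N, if the wrist force passes 120 N, or if a joint passes its speed limit or range.

## Working session

There is one attempt and no reset: what is moved stays moved. The work goes in short steps, Python scripts to look and compute and a tool call to move; the robot and the scene stay as the last step left them, time stands still between calls to the robot, and variables do not carry over. Pictures are saved under pics/ and viewed, about 8 in all and at most 12, crops included, and the job is handed in when it is done.

Besides the shell and the picture viewer there is one more tool, called as name([rows], argument=value, ...), one row to a line, values as JSON. jog_arm: Moves the arm, as the interface text tells. Its arguments: {"type":"object","properties":{"rows":{"type":"array","items":{"type":"array","items":{"type":"number"}}},"force":{"type":"number"}},"required":["rows"]}

```bash
mkdir -p pics; ls; python3 - <<'E'
from workcell import monitor, imaging, bot
import cv2
s=monitor.read_state();print({k:s[k] for k in('time','tool_pos','tcp_rot','wrist_force','width')})
a=imaging.read_camera("top");b=imaging.read_camera("scene")
cv2.imwrite("pics/top0.png",a);cv2.imwrite("pics/scene0.png",b)
for n in("top","scene","wrist"):print(n,imaging.camera_params(n))
E
```

```text
pics
{'time': 0.0, 'tool_pos': array([ 0.25062901, -0.62597526,  0.22995365]), 'tcp_rot': array([ 2.01354582,  0.39039285, -2.014217  ]), 'wrist_force': array([-0.26750769, -0.06497995, -0.40965575]), 'width': 0.9988164562066325}
top {'fx': 468.7524208857745, 'fy': 468.7524208857745, 'cx': 317.6087723676779, 'cy': 202.59353342089702, 'T': array([[ 0.00975595, -0.98893734,  0.14801273,  0.46968921],
       [-0.99951403, -0.01402677, -0.02783804, -0.08350101],
       [ 0.02960622, -0.14766921, -0.98859358,  1.09483505],
       [ 0.        ,  0.        ,  0.        ,  1.        ]])}
scene {'fx': 419.9684057688356, 'fy': 419.9684057688356, 'cx': 314.9748895729828, 'cy': 196.38558120695552, 'T': array([[-0.7213995 ,  0.54183605, -0.43127307,  1.03971527],
       [ 0.69227705,  0.58070054, -0.42841494,  0.29718968],
       [ 0.01830985, -0.60761877, -0.79401774,  0.81561711],
       [ 0.        ,  0.        ,  0.        ,  1.        ]])}
wrist {'fx': 315.7199467134078, 'fy': 315.7199467134078, 'cx': 310.2225389077805, 'cy': 198.18303528411778, 'T_tool_cam': array([[ 1.65213422e-03, -2.77414930e-01,  9.60748785e-01,
        -1.41307308e-01],
       [ 9.99998629e-01,  5.68253489e-04, -1.55554706e-03,
         4.13528237e-04],
       [-1.14416870e-04,  9.60750037e-01,  2.77415488e-01,
        -7.04268369e-02],
       [ 0.00000000e+00,  0.00000000e+00,  0.00000000e+00,
         1.00000000e+00]])}
```

View pics/top0.png

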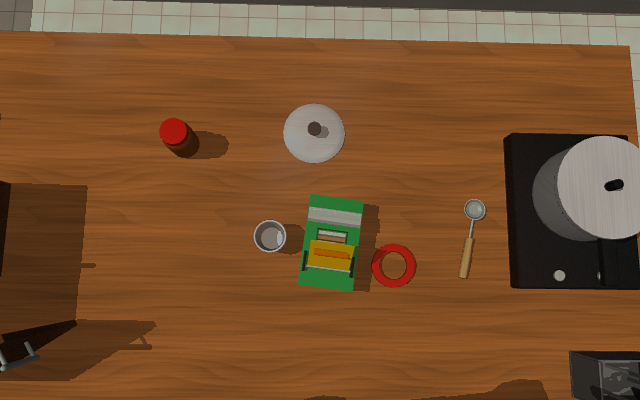

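View pics/scene0.png

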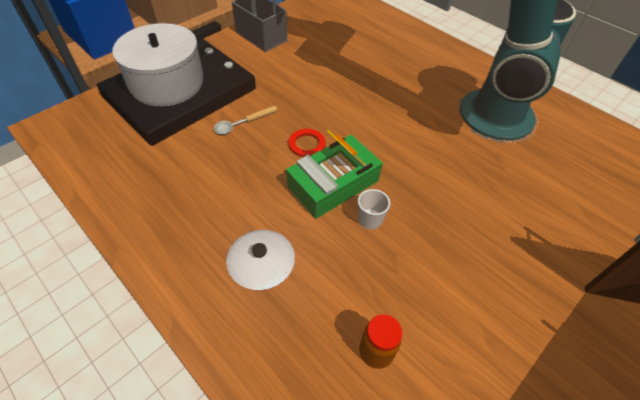

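The box is at about (331,242) in the top view. Its lip is on the image-up side (world +x), and the yellow tab stands at rows 240–270. The cup is to its left at (270,236) and the ring to its right at (393,265). Next I'll measure the box pose and tab angle.

```bash
cat > h.py <<'E'
import numpy as np, cv2
from workcell import monitor, imaging, bot
from scipy.spatial.transform import Rotation as R
def rays(p,uv,T=None):
    T=p["T"] if T is None else T
    uv=np.asarray(uv,float).reshape(-1,2)
    d=np.c_[(uv[:,0]-p["cx"])/p["fx"],(uv[:,1]-p["cy"])/p["fy"],np.ones(len(uv))]@T[:3,:3].T
    return T[:3,3],d
def onplane(p,uv,z,T=None):
    o,d=rays(p,uv,T); return o+d*((z-o[2])/d[:,2])[:,None]
def mask(im,lo,hi):
    m=cv2.inRange(cv2.cvtColor(im,cv2.COLOR_BGR2HSV),lo,hi)
    return m
def big(m):
    return max(cv2.findContours(m,cv2.RETR_EXTERNAL,cv2.CHAIN_APPROX_NONE)[0],key=cv2.contourArea)
E
python3 - <<'E'
from h import *
im=cv2.imread("pics/top0.png");p=imaging.camera_params("top")
c=big(cv2.morphologyEx(mask(im,(45,100,40),(80,255,255)),cv2.MORPH_CLOSE,np.ones((25,25))))
w=onplane(p,c,.07)
r=cv2.minAreaRect((w[:,:2]*1000).astype(np.float32));print(r);print(cv2.boxPoints(r))
(cx,cy),(a,b),ang=r
yaw=np.deg2rad(ang if a>b else ang-90 ); yaw=(yaw+np.pi/2)%np.pi-np.pi/2
print('yaw',yaw)
cb=np.array([cx,cy])/1000;u=np.array([np.cos(yaw),np.sin(yaw)]);v=np.array([-u[1],u[0]])
hsv=cv2.cvtColor(im,cv2.COLOR_BGR2HSV)
y=big(mask(im,(18,150,80),(32,255,255)));print(cv2.boundingRect(y));q=cv2.boxPoints(cv2.minAreaRect(y));print(q)
# tab edge: top two corners; intersect rays w/ circle in box xz
q=q[np.argsort(q[:,1])]
h=np.array([-.06,.072])
for lab,pt in (('edge',q[:2].mean(0)),('low',q[2:].mean(0))):
    for z in np.arange(.072,.175,.01):
        P=onplane(p,pt,z)[0];bx=(P[:2]-cb)@u;d=np.array([bx,z])-h
        print(lab,round(z,3),bx.round(4),((P[:2]-cb)@v).round(4),np.hypot(*d).round(4),np.arctan2(d[1],d[0]).round(3))
E
```

```text
((537.2957763671875, -141.73387145996094), (120.04481506347656, 199.81182861328125), 82.60086059570312)
[[ 430.49203 -188.39053]
 [ 628.64    -214.12244]
 [ 644.0995   -95.07721]
 [ 445.95154  -69.34531]]
yaw -0.1291393444190323
(307, 240, 48, 31)
[[306.67996 264.24   ]
 [310.27994 239.04   ]
 [354.23996 245.32   ]
 [350.63998 270.52002]]
edge 0.072 -0.0009 -0.0035 0.0591 0.0
edge 0.082 -0.0016 -0.003 0.0592 0.17
edge 0.092 -0.0023 -0.0025 0.061 0.334
edge 0.102 -0.003 -0.002 0.0644 0.485
edge 0.112 -0.0038 -0.0015 0.069 0.618
edge 0.122 -0.0045 -0.001 0.0747 0.733
edge 0.132 -0.0052 -0.0005 0.0813 0.831
edge 0.142 -0.0059 0.0001 0.0885 0.913
edge 0.152 -0.0066 0.0006 0.0962 0.983
edge 0.162 -0.0074 0.0011 0.1043 1.042
edge 0.172 -0.0081 0.0016 0.1127 1.092
low 0.072 -0.0559 -0.0031 0.0041 0.0
low 0.082 -0.0561 -0.0026 0.0107 1.201
low 0.092 -0.0563 -0.0021 0.0203 1.388
low 0.102 -0.0565 -0.0016 0.0302 1.454
low 0.112 -0.0567 -0.0011 0.0401 1.488
low 0.122 -0.0569 -0.0006 0.0501 1.508
low 0.132 -0.057 -0.0 0.0601 1.521
low 0.142 -0.0572 0.0005 0.0701 1.531
low 0.152 -0.0574 0.001 0.08 1.538
low 0.162 -0.0576 0.0015 0.09 1.544
low 0.172 -0.0578 0.002 0.1 1.548
```

```bash
python3 - <<'E'
from h import *
a=cv2.imread("pics/top0.png")[185:300,255:425];b=cv2.imread("pics/scene0.png")[115:235,270:410]
a=cv2.resize(a,None,fx=4,fy=4,interpolation=2)
b=cv2.resize(b,(400,343),interpolation=2)
cv2.imwrite("pics/c1.png",a[:, :]);
E
```

```text
(no output)
```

View pics/c1.png

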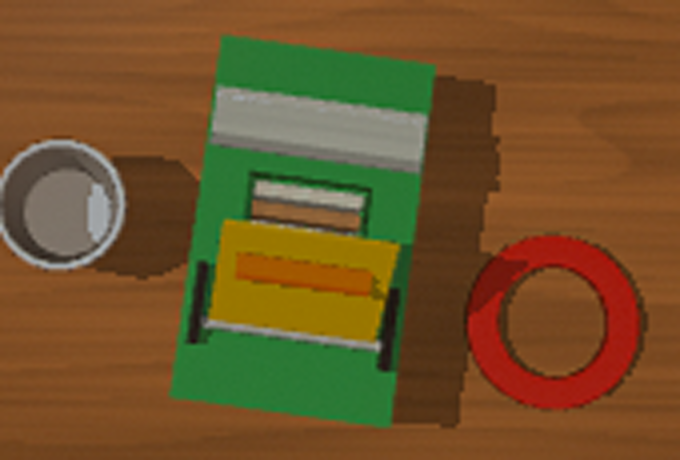

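Box found at (0.537, -0.142) with yaw -0.129; the fitted size of 200×120 mm matches. The tab is at about 0.93 rad and the bar near 0. I'll go in with closed fingers, jaw axis along box y, and fold along an arc behind the step.

```bash
cat >> h.py <<'E'
CB=np.array([.5373,-.1417]);YAW=-.129
RB=R.from_euler('z',YAW)
SGN=None
def b2w(x,y,z): return RB.apply([x,y,z])+[*CB,0]
def cur():
    s=monitor.read_state();return s,np.array(s["tool_pos"]),R.from_rotvec(s["tcp_rot"])
def goal(flip):  # tool x down, tool z = +box x (flip: -box x)
    z=np.array([1,0,0])*(-1 if flip else 1);x=np.array([0,0,-1.]);y=np.cross(z,x)
    return RB*R.from_matrix(np.c_[x,y,z])
def shift(pos,rot,bx,by,bz,Rg=None):
    d=rot.inv().apply(b2w(bx,by,bz)-pos)
    t=(rot.inv()*Rg).as_rotvec() if Rg is not None else np.zeros(3)
    return np.r_[d,t]
def boxpos(pos): return RB.inv().apply(pos-[*CB,0])
E
python3 - <<'E'
from h import *
s,p,r=cur();print(r.as_matrix().round(3),s["q"])
for f in(0,1):
    print(f,shift(p,r,-.062,0,.20,goal(f)).round(4))
E
```

```text
[[-0.001  0.372 -0.928]
 [ 0.002 -0.928 -0.372]
 [-1.    -0.002 -0.   ]] [-1.22688036e+00  2.64696440e-01  1.60526681e+00  8.02384094e-06
  1.27371466e+00 -3.69542569e-02]
0 [ 3.0900e-02 -3.7320e-01 -3.9200e-01 -2.6317e+00 -2.8000e-03  6.0000e-04]
1 [ 3.090e-02 -3.732e-01 -3.920e-01  5.099e-01  4.000e-04  2.100e-03]
```

jog_arm([
  [0.031,-0.373,-0.392,0.51,0,0.002,0],
  [0.031,-0.373,-0.392,0.51,0,0.002,0],
  [0.031,-0.373,-0.392,0.51,0,0.002,0],
  [0.031,-0.373,-0.392,0.51,0,0.002,0],
  [0.031,-0.373,-0.392,0.51,0,0.002,0],
  [0.031,-0.373,-0.392,0.51,0,0.002,0],
  [0.031,-0.373,-0.392,0.51,0,0.002,0],
  [0.031,-0.373,-0.392,0.51,0,0.002,0],
  [0.031,-0.373,-0.392,0.51,0,0.002,0],
  [0.031,-0.373,-0.392,0.51,0,0.002,0],
  [0.031,-0.373,-0.392,0.51,0,0.002,0],
  [0.031,-0.373,-0.392,0.51,0,0.002,0],
  [0.031,-0.373,-0.392,0.51,0,0.002,0],
  [0.031,-0.373,-0.392,0.51,0,0.002,0],
  [0.031,-0.373,-0.392,0.51,0,0.002,0],
  [0.031,-0.373,-0.392,0.51,0,0.002,0],
])

```text
time: 1.7
tool_pos: [0.4755, -0.1352, 0.1999]
tcp_rot: [-2.153, 0.142, 2.154]
wrist_force: [-0.5, 0.4, -0.4]
width: -0.001
```

```bash
python3 - <<'E'
from h import *
s,p,r=cur();print(s["time"],boxpos(p).round(4),s["wrist_force"],s["width"])
cv2.imwrite("pics/w1.png",imaging.read_camera("wrist"))
print(shift(p,r,-.060,0,.12,goal(1)).round(4))
E
```

```text
1.7 [-0.0621 -0.0015  0.1999] [-0.49227106  0.4363272  -0.39165225] -0.00071420522083744
[ 0.0799 -0.0016 -0.0021 -0.0024  0.0004 -0.0003]
```

View pics/w1.png

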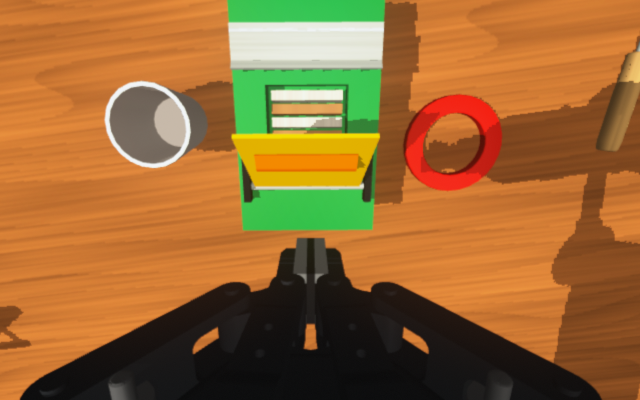

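The wrist view shows an upright tab with its free edge at rows 134–138 (cols 233–379), the orange step at about (306,162), and the hinge rod at row 187. The fingertips (310,240) are centred behind it. Next I'll get the tab angle from this view.

```bash
python3 - <<'E'
from h import *
s,p,r=cur();P=imaging.camera_params("wrist")
T=np.eye(4);T[:3,:3]=r.as_matrix();T[:3,3]=p;T=T@P["T_tool_cam"]
def ch(uv,dist,off=0):
    o,d=rays(P,uv,T); best=None
    for t in np.linspace(.02,.4,4000):
        b=boxpos(o+d[0]*t);e=b[[0,2]]-[-.06,.072]
        v=abs(np.hypot(*e)-dist)
        if b[2]>.073 and (best is None or v<best[0]):best=(v,b.round(4),np.arctan2(e[1],e[0]).round(3))
    return best
print('edge',ch((306,135),.09)); print('step',ch((306,172),np.hypot(.055,.003)))
for uv in((248,186),(365,187)):print(boxpos(onplane(P,uv,.072,T)[0]).round(4))
for uv in((233,69),(382,70)):print('lip front',boxpos(onplane(P,uv,.084,T)[0]).round(4))
for b in(.0,):
  for th in(.95,.9,.8,.7,.6,.5,.4,.3,.2,.1,0):
    s_=.042; print(th,np.round([-.06+s_*np.cos(th)-.003*np.sin(th)-.011,.072+s_*np.sin(th)+.003*np.cos(th)],4))
E
```

```text
edge (np.float64(2.0581113033588117e-05), array([-0.008 ,  0.0009,  0.1455]), np.float64(0.955))
step (np.float64(1.5288574461660986e-05), array([-0.0358,  0.0014,  0.1215]), np.float64(1.117))
[-0.0582  0.0532  0.072 ]
[-0.0593 -0.0495  0.072 ]
lip front [0.0361 0.0569 0.084 ]
lip front [ 0.0351 -0.0561  0.084 ]
0.95 [-0.049   0.1079]
0.9 [-0.0472  0.1068]
0.8 [-0.0439  0.1042]
0.7 [-0.0408  0.1014]
0.6 [-0.038   0.0982]
0.5 [-0.0356  0.0948]
0.4 [-0.0335  0.0911]
0.3 [-0.0318  0.0873]
0.2 [-0.0304  0.0833]
0.1 [-0.0295  0.0792]
0 [-0.029  0.075]
```

jog_arm([
  [0.05,-0.001,0,0,0,0,0],
  [0.084,-0.0015,-0.002,0,0,0,0],
  [0.091,-0.0015,-0.01,0,0,0,0],
  [0.092,-0.0015,-0.013,0,0,0,0],
  [0.093,-0.0015,-0.015,0,0,0,0],
  [0.096,-0.0015,-0.018,0,0,0,0],
  [0.099,-0.0015,-0.021,0,0,0,0],
  [0.102,-0.0015,-0.024,0,0,0,0],
  [0.105,-0.0015,-0.026,0,0,0,0],
  [0.105,-0.0015,-0.026,0,0,0,0],
])

```text
time: 2.75
tool_pos: [0.502, -0.1371, 0.095]
tcp_rot: [-2.154, 0.142, 2.153]
wrist_force: [0.4, -1.4, 0.7]
width: -0.0
```

```bash
python3 - <<'E'
from h import *
s,p,r=cur();print(s["time"],boxpos(p).round(4),RB.inv().apply(s["wrist_force"]).round(2))
a=imaging.read_camera("wrist");b=imaging.read_camera("scene")[100:225,260:420]
cv2.imwrite("pics/w2.png",np.hstack([cv2.resize(a,(480,300)),cv2.resize(b,(320,300),interpolation=2)]))
E
```

```text
2.75 [-0.0356 -0.      0.095 ] [ 0.61 -1.36  0.73]
```

View pics/w2.png

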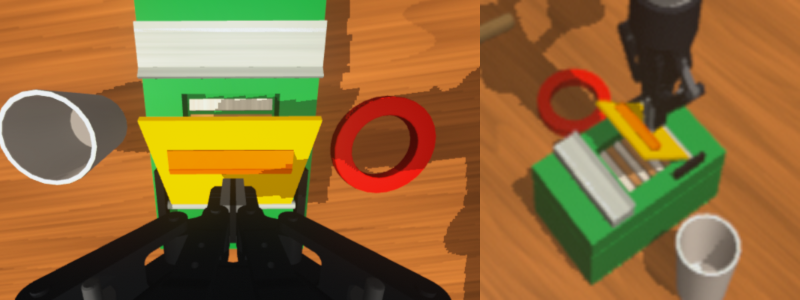

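The tip sits on the plate below the step, clear of it, with only about 1 N of load. I'll continue the arc to flat.

jog_arm([
  [0.004,0,-0.002,0,0,0,0],
  [0.008,0,-0.004,0,0,0,0],
  [0.012,0,-0.005,0,0,0,0],
  [0.016,0,-0.006,0,0,0,0],
  [0.018,0,-0.0065,0,0,0,0],
  [0.02,0,-0.0065,0,0,0,0],
  [0.02,0,-0.0065,0,0,0,0],
])

```text
time: 3.55
tool_pos: [0.5084, -0.1378, 0.0749]
tcp_rot: [-2.154, 0.142, 2.153]
wrist_force: [2.7, 0.6, 3.6]
width: 0.003
```

```bash
python3 - <<'E'
from h import *
s,p,r=cur();print(s["time"],boxpos(p).round(4),RB.inv().apply(s["wrist_force"]).round(2))
a=imaging.read_camera("wrist");b=imaging.read_camera("scene")[100:225,260:420]
cv2.imwrite("pics/w3.png",np.hstack([cv2.resize(a,(480,300)),cv2.resize(b,(320,300),interpolation=2)]))
E
```

```text
3.55 [-0.0292  0.0001  0.0749] [2.63 0.93 3.58]
```

View pics/w3.png

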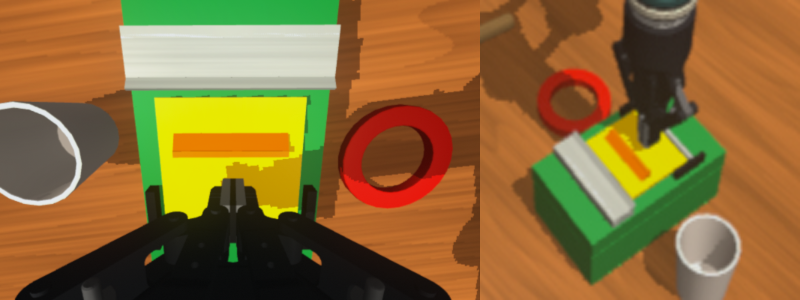

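The tab is flat or nearly so, with its edge at row 97, just short of the lip. I'll add press and slide forward until the step is engaged.

jog_arm([
  [0.001,0,0,0,0,0,0],
  [0.001,0,-0.003,0,0,0,0],
  [0.001,0,-0.006,0,0,0,0],
  [0.001,0,-0.009,0,0,0,0],
  [0.001,0,-0.011,0,0,0,0],
  [0.001,0,-0.011,0,0,0,0],
])

```text
time: 4.25
tool_pos: [0.5188, -0.1392, 0.0746]
tcp_rot: [-2.152, 0.141, 2.155]
wrist_force: [-1.3, 0.5, 10.9]
width: -0.0
```

```bash
python3 - <<'E'
from h import *
s,p,r=cur();print(s["time"],boxpos(p).round(4),RB.inv().apply(s["wrist_force"]).round(2))
a=imaging.read_camera("wrist")
cv2.imwrite("pics/w4.png",a)
y=mask(a,(20,150,60),(34,255,255));c=big(y);print(cv2.boundingRect(c))
E
```

```text
4.25 [-0.0187  0.0001  0.0746] [-1.33  0.37 10.88]
(208, 145, 200, 148)
```

```bash
cat >> h.py <<'E'
def look(name,uv,z):
    s,p,r=cur();P=imaging.camera_params("wrist")
    T=np.eye(4);T[:3,:3]=r.as_matrix();T[:3,3]=p;T=T@P["T_tool_cam"]
    return boxpos(onplane(P,uv,z,T)[0]).round(4)
E
python3 - <<'E'
from h import *
a=cv2.imread("pics/w4.png")
h=cv2.cvtColor(a,cv2.COLOR_BGR2HSV)
for c in(235,290,350,390):
    col=h[:,c]; y=np.where((col[:,0]>=20)&(col[:,0]<=34)&(col[:,1]>150))[0]; o=np.where((col[:,0]>=10)&(col[:,0]<20)&(col[:,1]>200)&(np.arange(400)>140)&(np.arange(400)<240))[0]
    print(c,y.min(),y.max(),o.min() if len(o) else 0,o.max() if len(o) else 0,look('',(c,y.min()),.075),look('',(c,y.max()),.075), look('',(c,o.max()),.082) if len(o) else '')
cv2.imwrite("pics/w4c.png",cv2.resize(a[80:320,160:460],None,fx=2,fy=2))
E
```

```text
235 146 288 178 208 [0.0353 0.0332 0.075 ] [-0.0362  0.0381  0.075 ] [0.0087 0.0334 0.082 ]
290 146 289 178 208 [0.0353 0.0088 0.075 ] [-0.0368  0.0102  0.075 ] [0.0086 0.0089 0.082 ]
350 145 288 178 208 [ 0.0356 -0.0178  0.075 ] [-0.0363 -0.0202  0.075 ] [ 0.0086 -0.0179  0.082 ]
390 146 289 0 0 [ 0.0352 -0.0355  0.075 ] [-0.0368 -0.0405  0.075 ]
```

View pics/w4c.png

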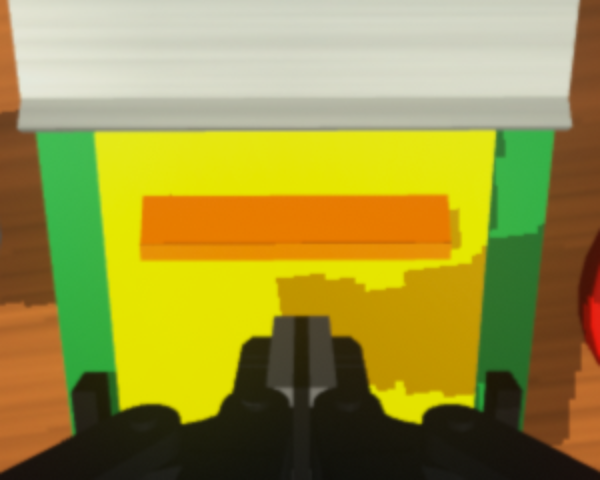

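The tab is flat and friction under the fingertips has carried it along. Its edge is already in the flared mouth (lip shadow at row 145), and the step foot at about row 210 gives a bar slide near 8 mm. I'll keep sliding forward under press.

jog_arm([
  [0,0,-0.002,0,0,0,0],
  [0,0,-0.004,0,0,0,0],
  [0,0,-0.006,0,0,0,0],
  [0,0,-0.008,0,0,0,0],
  [0,0,-0.01,0,0,0,0],
  [0,0,-0.01,0,0,0,0],
])

```text
time: 4.9
tool_pos: [0.5277, -0.1403, 0.0747]
tcp_rot: [-2.15, 0.141, 2.157]
wrist_force: [-0.9, 1.0, 9.0]
width: -0.002
```

```bash
cat >> h.py <<'E'
def check(n):
    s,p,r=cur();print(s["time"],boxpos(p).round(4),RB.inv().apply(s["wrist_force"]).round(2))
    a=imaging.read_camera("wrist");cv2.imwrite(n,a)
    h=cv2.cvtColor(a,cv2.COLOR_BGR2HSV);k=np.arange(400)
    for c in(250,370):
        col=h[:,c];y=np.where((col[:,0]>=20)&(col[:,0]<=34)&(col[:,1]>150))[0]
        o=np.where((col[:,0]>=10)&(col[:,0]<20)&(col[:,1]>200)&(k>y.min())&(k<y.min()+90))[0]
        print(c,y.min(),o.min(),o.max(),'lip',look('',(c,y.min()-1),.08),'stepfoot',look('',(c,o.max()+1),.075))
        w=np.where((col[:,1]<60)&(k<y.min()))[0]
        print('   lip rear top',w.min(),look('',(c,w.min()),.081))
E
python3 -c "
from h import *
check('pics/w5.png')"
```

```text
4.9 [-0.0097  0.0002  0.0747] [-0.98  0.84  9.04]Traceback (most recent call last):
  File "<string>", line 3, in <module>
    check('pics/w5.png')
    ~~~~~^^^^^^^^^^^^^^^
  File "h.py", line 41, in check
    print(c,y.min(),o.min(),o.max(),'lip',look('',(c,y.min()-1),.08),'stepfoot',look('',(c,o.max()+1),.075))
                    ~~~~~^^
    return umr_minimum(a, axis, None, out, keepdims, initial, where)
ValueError: zero-size array to reduction operation minimum which has no identity
```

```bash
sed -i 's/(col\[:,1\]>150))\[0\]$/(col[:,1]>200)\&(col[:,2]>150)\&(k>110))[0]/' h.py; python3 - <<'E'
from h import *
check('pics/w5.png')
a=cv2.imread('pics/w5.png');cv2.imwrite("pics/w5c.png",cv2.resize(a[40:320,160:460],None,fx=2,fy=2))
E
```

```text
4.95 [-0.0097  0.0002  0.0747] [-1.38  0.74  8.07]
250 167 178 208 lip [0.0362 0.0261 0.08  ] stepfoot [0.0148 0.0282 0.075 ]
   lip rear top 86 [0.069  0.0241 0.081 ]
370 167 178 208 lip [ 0.0361 -0.0262  0.08  ] stepfoot [ 0.0147 -0.0281  0.075 ]
   lip rear top 86 [ 0.0689 -0.0243  0.081 ]
```

View pics/w5c.png

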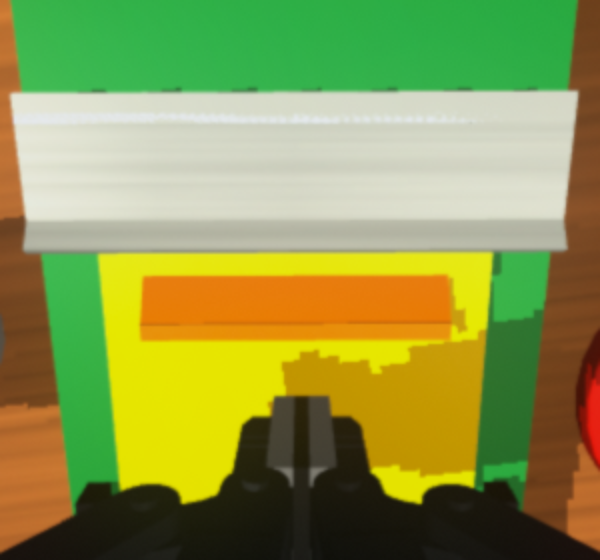

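No slip: the step is still at rows 178–208 in the wrist view while the tool moved 9 mm, so the bar is at about 18 mm. I'll advance more gently to find the stop.

jog_arm([
  [0.0005,0,-0.001,0,0,0,0],
  [0.0005,0,-0.002,0,0,0,0],
  [0.0005,0,-0.003,0,0,0,0],
  [0.0005,0,-0.004,0,0,0,0],
  [0.0005,0,-0.005,0,0,0,0],
  [0.0005,0,-0.005,0,0,0,0],
])

```text
time: 5.6
tool_pos: [0.5298, -0.1405, 0.0744]
tcp_rot: [-2.143, 0.14, 2.164]
wrist_force: [-7.3, 2.1, 14.1]
width: 0.003
```

```bash
python3 -c "
from h import *
check('pics/w6.png')"
```

```text
5.6 [-0.0076  0.0002  0.0744] [-7.53  1.11 14.08]
250 173 179 209 lip [0.0358 0.0262 0.08  ] stepfoot [0.0166 0.0282 0.075 ]
   lip rear top 92 [0.0689 0.0241 0.081 ]
370 172 178 209 lip [ 0.0362 -0.0261  0.08  ] stepfoot [ 0.0166 -0.028   0.075 ]
   lip rear top 92 [ 0.0688 -0.0242  0.081 ]
```

The horizontal force rose to 7.5 N after 2 mm with the box still in place. The travel (about 21.6 mm plus an initial 2 mm) matches the 24 mm hard stop. I'll lift straight up and inspect.

jog_arm([
  [-0.003,0,0,0,0,0,0],
  [-0.015,0,0,0,0,0,0],
  [-0.05,0,0.005,0,0,0,0],
  [-0.1,0,0.03,0,0,0,0],
  [-0.13,0,0.05,0,0,0,0],
  [-0.13,0,0.06,0,0,0,0],
  [-0.13,0,0.06,0,0,0,0],
])

```text
time: 6.35
tool_pos: [0.4705, -0.1328, 0.2058]
tcp_rot: [-2.144, 0.141, 2.163]
wrist_force: [-0.1, 0.4, -0.3]
width: 0.003
```

```bash
python3 - <<'E'
from h import *
s,p,r=cur();print(s["time"],boxpos(p).round(4),s["wrist_force"].round(2))
a=imaging.read_camera("wrist");b=imaging.read_camera("top");c=imaging.read_camera("scene")
cv2.imwrite("pics/w7.png",a);cv2.imwrite("pics/t7.png",b);cv2.imwrite("pics/s7.png",c)
cc=big(cv2.morphologyEx(mask(b,(45,100,40),(80,255,255)),cv2.MORPH_CLOSE,np.ones((25,25))))
print(cv2.minAreaRect((onplane(imaging.camera_params("top"),cc,.07)[:,:2]*1000).astype(np.float32)))
x=np.hstack([cv2.resize(a[40:240,170:450],(420,300)),cv2.resize(c[115:235,270:410],(350,300),interpolation=2)])
cv2.imwrite("pics/v7.png",x)
# scene shift of box against the start picture
d=cv2.absdiff(c,cv2.imread("pics/scene0.png")).max(2)>40
g=mask(c,(45,100,40),(80,255,255));g0=mask(cv2.imread("pics/scene0.png"),(45,100,40),(80,255,255))
print(cv2.boundingRect(big(g)),cv2.boundingRect(big(g0)))
E
```

```text
6.35 [-6.740e-02  2.000e-04  2.058e-01] [-0.11  0.37 -0.33]
((598.18115234375, -149.60946655273438), (119.80300903320312, 77.39797973632812), 82.3777847290039)
(286, 135, 97, 83) (286, 135, 97, 83)
```

View pics/v7.png

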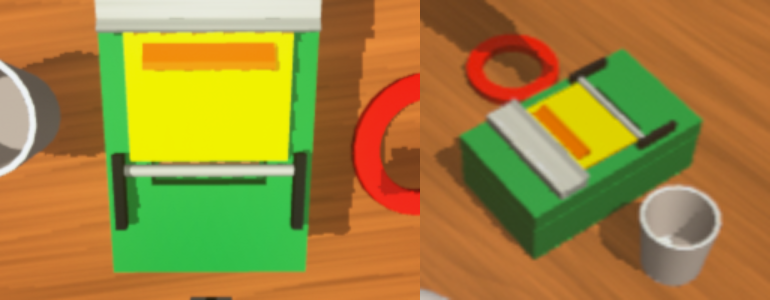

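The tab stays shut under the lip, and the box outline in the scene view is the same as at the start. Next I'll check the bar travel from the hinge rod in this view.

```bash
python3 - <<'E'
from h import *
a=cv2.imread("pics/w7.png");h=cv2.cvtColor(a,cv2.COLOR_BGR2HSV)
rows=[np.where(h[140:170,c,1]<70)[0].mean()+140 for c in(270,300,340)];print(rows)
for c,rr in zip((270,300,340),rows):print('rod',look('',(c,rr),.074))
col=h[:,300];y=np.where((col[:,0]>=20)&(col[:,0]<=34)&(col[:,1]>200))[0];y=y[(y>55)&(y<160)]
print('yellow',y.min(),look('',(300,y.min()),.075),'box rear',look('',(300,40+272/1.5),.07))
b=cv2.imread("pics/w1.png");h=cv2.cvtColor(b,cv2.COLOR_BGR2HSV)
print([np.where(h[180:195,c,1]<70)[0].mean()+180 for c in(270,300,340)])
# start rod, w1 pose
T=np.eye(4);T[:3,:3]=goal(1).as_matrix();T[:3,3]=b2w(-.0621,-.0015,.1999);P=imaging.camera_params("wrist");T=T@P["T_tool_cam"]
for uv in((300,187),(300,230)):print(boxpos(onplane(P,uv,.074 if uv[1]<200 else .07,T)[0]).round(4))
# box/objects in top: other things moved?
t0,t7=cv2.imread("pics/top0.png"),cv2.imread("pics/t7.png")
for n,(x,y,w,hh) in dict(cup=(250,215,40,45),ring=(370,240,55,50),lid=(280,100,70,66),jar=(155,115,40,45),spoon=(455,195,35,90)).items():
    print(n,(cv2.absdiff(t0,t7)[y:y+hh,x:x+w].max(2)>60).sum())
E
```

```text
[np.float64(153.5), np.float64(153.5), np.float64(153.0)]
rod [-0.0366  0.035   0.074 ]
rod [-0.0366  0.0093  0.074 ]
rod [-0.0362 -0.0249  0.074 ]
yellow 62 [0.0357 0.0085 0.075 ] box rear [-0.1002  0.0101  0.07  ]
[np.float64(188.0), np.float64(188.0), np.float64(187.5)]
[-0.0587  0.0074  0.074 ]
[-0.1005  0.0079  0.07  ]
cup 0
ring 1493
lid 0
jar 0
spoon 63
```

```bash
python3 - <<'E'
from h import *
for f in("scene0","s7"):
    a=cv2.imread(f"pics/{f}.png")[120:165,280:345]
    c=big(mask(a,(0,150,50),(8,255,255))|mask(a,(172,150,50),(180,255,255)));print(cv2.boundingRect(c),cv2.contourArea(c))
a,b=[cv2.imread(f"pics/{f}.png") for f in("scene0","s7")]
for n,(x,y,w,h) in dict(spoon=(210,105,70,32),cup=(355,190,36,40),boxbody=(285,170,60,45)).items(): print(n,(cv2.absdiff(a,b)[y:y+h,x:x+w].max(2)>50).sum())
E
```

```text
(8, 8, 38, 29) 750.0
(8, 9, 38, 28) 754.5
spoon 418
cup 0
boxbody 185
```

```bash
python3 -c "
from workcell import finish_job
print(finish_job())"
```

```text
the job is handed in; nothing more can be done
None
```

The tab is folded flat and tucked beneath the steel lip, and it stayed shut after I lifted the gripper clear. I used the closed fingertips between hinge and step throughout, and handed the job in with the arm clear at about 6.5 s.

- **Slide home:** the forward force rose to about 7.5 N over the last 2 mm, as at the hard stop. The hinge rod then measured at box x ≈ -36.5 mm, about 23.5 mm of slide against the 24 mm home. My readings are good to only 1–2 mm, so the force is the better evidence. The downward press peaked around 14 N.
- **Box:** it did not move. Its outline in the scene picture was the same before and after, and its rear edge still measured at box x = -100 mm.
- **Other items:** the cup, pan lid and jar showed no change in the top view, and the ring stayed within a pixel in the scene view. Pixels around the ring and spoon did differ. I took that for the arm and its shadow, since nothing passed near the spoon, but I did not measure the spoon separately.
- **One failed check:** the last fit of the box from the top camera failed, probably because the arm hid part of it. The scene and wrist views took its place.

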